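Seat the keyed gear on its shaft and hold it home

TASK

First slide the loose round carrier across the bench, without lifting it, until it sits against both faces of the fixed vee stop. Then pick up the gear, lower it boss up onto the carrier's upright shaft, turned so that its keyways mesh with the shaft's keys, and press it down against the spring collar until it is fully home. Finish still holding the gear pressed home (a colleague will then fit the clip), with the carrier still in the vee and the tape roll, the tally counter and the small rough casting arm left where they were.

Things in the scene. Friction and masses are not known exactly. Their poses are not given: they have to be found in the camera images.
- vee_stop: Fixed stop of two dark steel bars (26 high, 14 thick, 90 mm long) in a 90 degree vee that opens to its own -x, roughly towards the robot. Origin: the spot on the bench where the carrier's axis lies when the carrier touches both bars, which it does at 45 degrees either side of the stop's +x axis. The inner faces end 25 mm beyond the touching points on the open side.
- carrier: Loose round aluminium flange, 110 mm in diameter, 34 mm high, about 0.75 kg; it slides on the bench. An upright steel shaft stands in its centre. Four straight keys run up the shaft along the carrier's own +x, -x, +y and -y axes, each 6 mm wide and reaching to 15 mm from the axis. Origin: centre of the underside.
- shaft_tip (a point): Tip of the carrier's shaft, on its axis, 76 mm above the carrier's underside. The shaft's core is 20 mm in diameter. The keys' tops are 64 mm above the underside; above them the bare core goes on as a pilot, tapering from 70 mm up to the tip. Same axes as the carrier.
- collar (a joint): Spring-loaded dark ring round the foot of the shaft (52 mm outer diameter, 8 mm thick). Value in m: 0 = up, its top 50 mm above the carrier's underside; 0.008 = fully down, its top 42 mm above the carrier's underside. It pushes back with about 4.4 N at first and 13 N fully down; the weight of the gear alone does not move it.
- gear_center (a point): Centre, 22 mm above the underside, of the loose steel gear (about 0.18 kg, 44 mm high): toothed disc 83 mm in diameter, 16 mm thick at the bottom; above it a square boss 38 x 38 mm, 28 mm tall, flats square to the gear's own x and y axes, to be gripped across two flats. It starts lying flat, boss up (z up).
- gear_bore (a point): Centre of the gear's bore at its underside, same axes as the gear. The bore goes right through: 22.4 mm at its core, four keyways 8.5 mm wide along +x, -x, +y, -y out to 16.5 mm from the axis; it fits the keys in four positions, play about 5 degrees. Height above the carrier's underside: 64 mm resting on the keys if not meshed, 50 mm meshed and resting on the collar, 42 mm fully home.
- tape_roll: Bystander: masking tape roll lying flat, 86 mm in diameter, 24 mm high. Origin: centre of the underside. It and the gear may stand in each other's place.
- tally_counter: Bystander: small round tally counter, 42 mm in diameter, 36 mm high. Origin: centre of the underside.
- rough_arm: Bystander: small rough aluminium casting arm lying flat, 30 x 91 x 21 mm (long along its y axis). Origin: centre of the underside.
Mind the look-alikes: they are no part of the job. There is more than one size of the carrier; the job needs the smaller.

How it is judged (in metres and radians):
On the way, in this order (a step that is already met when the one before it is completed fails the run):
1. the carrier sits in the vee stop (within 6 mm) before the gear is on its shaft (horizontal distance between carrier and vee_stop below 0.006 m), for 0.2 s.
2. the gear is meshed with the keys (underside less than 56 mm above the carrier's underside, on the shaft's axis within 4 mm, boss up) (z of gear_center in the frame of carrier below 0.078 m and horizontal distance between gear_center and carrier below 0.004 m and angle between gear_center's own z axis and vertical below 0.15 rad), for 0.1 s.
At the end, for the whole second after the job is handed in: The carrier stands flat in the vee stop (axis within 6 mm of its spot); the gear, boss up, is meshed on the shaft (axes within 4 mm, underside within 2 mm of fully home), the spring collar is pressed down at least 6 of its 8 mm, and the fingers are still on the gear with more than 2 N (horizontal distance between carrier and vee_stop below 0.006 m and angle between carrier's own z axis and vertical below 0.06 rad and horizontal distance between gear_center and carrier below 0.004 m and angle between gear_center's own z axis and vertical below 0.1 rad and z of gear_center in the frame of carrier below 0.066 m and value of joint collar above 0.006 m and contact force between the fingers and gear above 2 N); the arm keeps its last pose, push and grip.
It fails at once if the carrier is lifted more than 15 mm or tipped (height (world z) of carrier above 0.015 m or angle between carrier's own z axis and vertical above 0.25 rad).
It fails at once if the tape roll, tally counter or casting arm is moved more than 30 mm (distance of any of tape_roll, tally_counter, rough_arm from where it was at the start of the episode above 0.03 m).
It also fails if it takes over 58 s, if anything falls off the work surface, if the arm or the gripper's body presses on something with over 40 N, if the wrist force passes 120 N, or if a joint passes its speed limit or range.

ROBOT

A 7-joint arm with a two-finger parallel gripper is mounted at the origin on a cart in front of the work surface, level with it; the furniture and walls round the work are solid. World frame = base frame: x ahead of the robot, y to its left, z up, the work surface at z = 0. Lengths are in mm, angles in rad, forces in N, time in s.
With the tool pointing down it reaches from about 425 to 875 mm from the base axis. Payload 4.7 kg.
Tool frame: the origin (TCP) lies at the very end of the fingers, on their centre line; the grasp point (between the pads) lies 19 mm behind it; z points along the fingers, y is the direction in which the jaws open and shut (so a half turn about z gives the same grasp; the last joint's range is limited). The gripper opens to 87 mm and grips with 3 to 60 N. Pads are 19 mm wide; open, the fingers measure 117 mm over their backs; the gripper's body (75 mm by 190 mm) begins 51 mm behind the grasp point.
Start: joints at [-1.221, 0.321, -0.07, 1.45, 0.023, 1.371, -0.057], TCP at [214.219, 613.707, 222.587] pointing down, gripper open.
Joint ranges: [-2.86, 2.86], [-0.3, 2.09], [-1.38, 1.24], [0.06, 2.45], [-1.56, 4.7], [0.09, 2.05], [-2.69, 2.69]. Speed limits (rad/s): [2.57, 2.57, 3.14, 3.14, 3.14, 3.14, 3.14].

INTERFACE

Orientations are given as a 3x3 rotation matrix whose columns are the frame's x, y, z axes.
In Python, from station import r gives the robot as it stands.
- The arm moves only by the shell command python3 -m pendant 'ROWS' [FORCE]. ROWS is JSON, a list of rows, each a list of 5 numbers: the shift along the tool's x, y, z in mm, then the turn about the tool's z in degrees, then the opening, from 0 (shut) to 1 (fully open). A call has 1 to 5 rows; each row shifts and turns the commanded pose from where the row before left it, along the tool's axes as they then stand; what a row does not reach is not made up. A row lasts 1/10 s, in which the tool goes at most 50 mm and 8.59 degrees, less where a joint would pass 70% of its speed; a pose out of reach is approached as far as the arm can. A call with a gripper value outside its range is refused whole. The fingers move at their own pace and stop on an object; FORCE is the grip in N (left out, the last holds). Time passes only in rows, so rows that do not move let the fingers close. It gives the time, the measured TCP pose, the force and the opening at its end, in the units of the state.
- r.sense(): the state, without advancing time (a new reading comes with each control period).
- r.grab_frame(name): name is "scene" or "side" or "wrist"; returns a dict with "color" (400x640x3 uint8, red, green, blue), "intrinsics" (3x3 intrinsics, pixels), "world_to_cam" (4x4, takes a point from world to camera coordinates); the wrist camera has in their place "tool_from_camera" (4x4, takes a point from camera to tool coordinates, whose origin is the TCP and whose axes are the flange's). Camera axes: x right, y down, z forward; pixel columns grow to the right and rows downward; lengths in mm; the calibration is good to about 2 mm. A picture is of the moment at which its call begins: read the wrist's pose just before it. There is no depth.
- r.hand_in(): hands the job in, once; it reports no verdict.
The state is a dict: "clock": time; "qpos": joint angles; "dq": joint speeds; "joint_efforts": joint torques, N m; "tool_pos": TCP position; "tool_rot": TCP orientation; "contact_force": force on the tool from outside, world axes, zero at the start; "moment": the same for the moment, N m; "grip_width": finger opening in mm.
Only numpy, scipy, OpenCV 4.12 (cv2) and the standard library are available. Lean on these libraries where they do the work, as an engineer would, in place of code of your own. Each camera call takes 0.05 s, during which the arm holds its last target.

## Working session

There is one attempt and no reset: what is moved stays moved. The work goes in short steps, Python scripts to look and compute and a shell command to move; the robot and the scene stay as the last step left them, time stands still between calls to the robot, and variables do not carry over. Pictures are saved under pics/ and viewed, and the job is handed in when it is done.

```bash
ls; mkdir -p pics; python3 - <<'E'
from station import r
import cv2, numpy as np
np.set_printoptions(precision=3,suppress=True)
s=r.sense()
for k,v in s.items(): print(k,np.array(v))
for n in ("scene","side","wrist"):
    f=r.grab_frame(n)
    cv2.imwrite(f"pics/{n}0.png",cv2.cvtColor(f["color"],cv2.COLOR_RGB2BGR))
    np.savez(f"{n}0.npz",**f)
    print(n,f["intrinsics"],f.get("world_to_cam",f.get("tool_from_camera")))
E
```

```text
pics
clock 0.0
qpos [-1.221  0.322 -0.07   1.452  0.023  1.371 -0.057]
dq [-0.001  0.     0.002 -0.     0.    -0.    -0.001]
joint_efforts [ -0.001 -49.129  -0.404 -31.252  -0.064   0.044   0.   ]
tool_pos [214.057 613.169 221.477]
tool_rot [[-0.944  0.329 -0.001]
 [ 0.329  0.944 -0.002]
 [-0.    -0.002 -1.   ]]
contact_force [ 0.298 -0.669 -0.05 ]
moment [0.014 0.021 0.045]
grip_width 87.11524616127988
scene [[516.76    0.    318.803]
 [  0.    516.76  196.555]
 [  0.      0.      1.   ]] [[   0.563   -0.826   -0.019 -267.837]
 [  -0.434   -0.276   -0.858  314.711]
 [   0.703    0.492   -0.513  932.811]
 [   0.       0.       0.       1.   ]]
side [[377.169   0.    320.582]
 [  0.    377.169 201.433]
 [  0.      0.      1.   ]] [[   0.992   -0.125   -0.015 -536.419]
 [  -0.086   -0.588   -0.805  153.171]
 [   0.092    0.799   -0.594  967.175]
 [   0.       0.       0.       1.   ]]
wrist [[329.619   0.    315.344]
 [  0.    329.619 203.19 ]
 [  0.      0.      1.   ]] [[   0.      -0.966   -0.259   69.266]
 [   1.       0.      -0.      -0.962]
 [   0.      -0.259    0.966 -161.467]
 [   0.       0.       0.       1.   ]]
```

View pics/scene0.png

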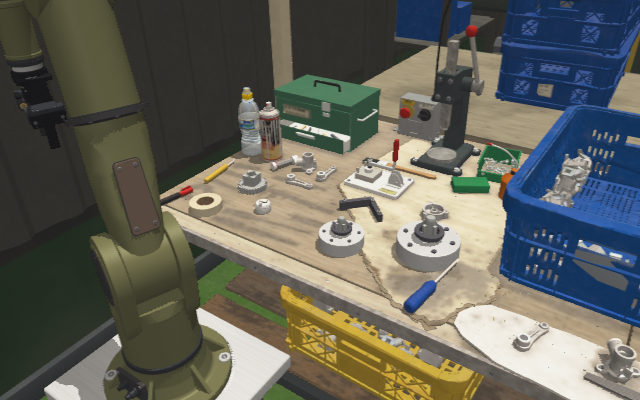

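View pics/side0.png

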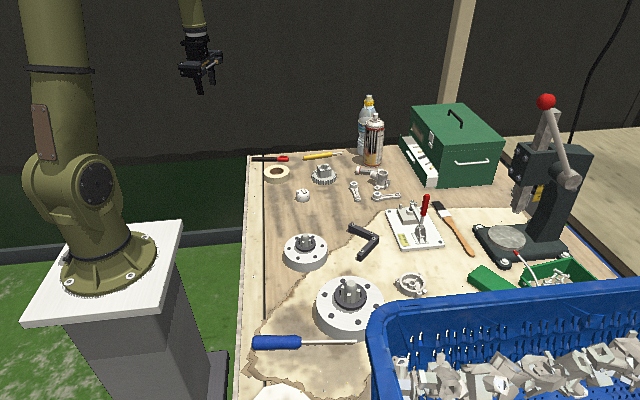

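View pics/wrist0.png

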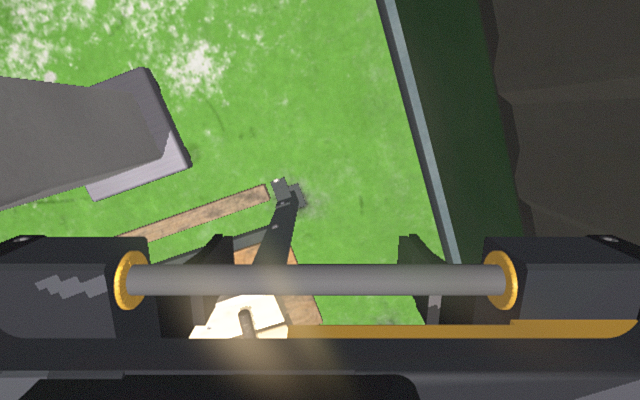

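The scene view shows two flanges: (341,237) is the small one and (428,245) the large one. The dark vee is at (362,207), the gear at (252,181), the tape at (206,204), the tally at (263,206), and loose arms at about (300,181) and (326,173). I'll enlarge to confirm.

```bash
python3 - <<'E'
import cv2
a=cv2.imread('pics/scene0.png'); b=cv2.imread('pics/side0.png')
c=cv2.resize(a[140:280,180:380],None,fx=4,fy=4,interpolation=cv2.INTER_CUBIC); cv2.imwrite('pics/c1.png',c)
c=cv2.resize(b[140:280,250:450],None,fx=4,fy=4,interpolation=cv2.INTER_CUBIC); cv2.imwrite('pics/c2.png',c)
E
```

```text
(no output)
```

View pics/c1.png

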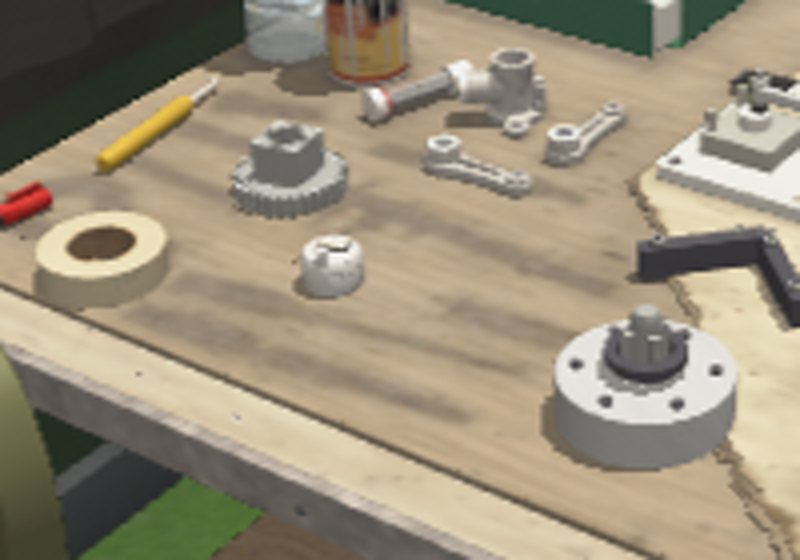

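View pics/c2.png

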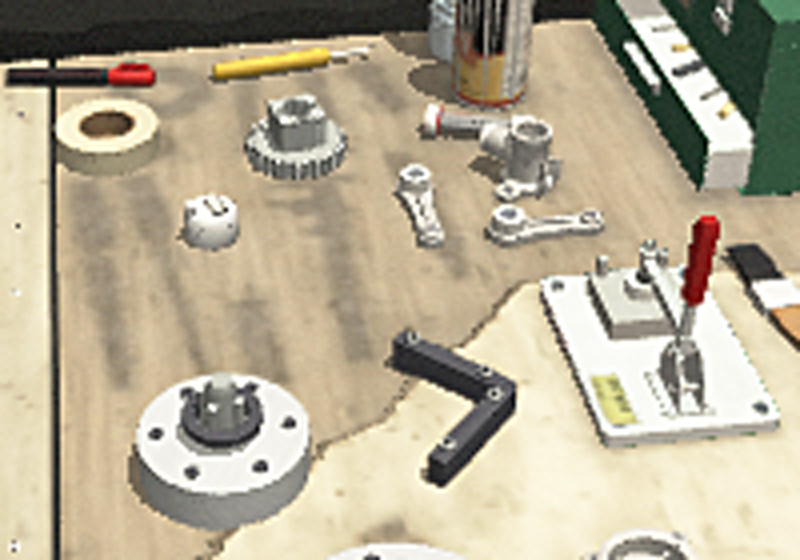

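Small flange (341,237) has the 110-mm proportions and the larger one (428,245) is the decoy. The gear with square boss is at (252,181). I'll triangulate these by projecting models and overlaying them on both views.

```bash
cat > h.py <<'E'
import numpy as np, cv2
from scipy.optimize import least_squares
np.set_printoptions(precision=2,suppress=True)
def load(n):
    d=np.load(n+'.npz'); return dict(d)
def wcam(f,s=None):
    if 'world_to_cam' in f: return f['world_to_cam']
    T=np.eye(4);T[:3,:3]=f['tool_rot'];T[:3,3]=f['tool_pos']
    return np.linalg.inv(T@f['tool_from_camera'])
def proj(f,P):
    W=wcam(f);P=np.atleast_2d(P);c=P@W[:3,:3].T+W[:3,3];u=c@f['intrinsics'].T
    return u[:,:2]/u[:,2:]
def onplane(f,uv,z):
    W=wcam(f);uv=np.atleast_2d(uv)
    d=np.c_[uv,np.ones(len(uv))]@np.linalg.inv(f['intrinsics']).T@W[:3,:3]
    o=-W[:3,:3].T@W[:3,3]
    return o+d*((z-o[2])/d[:,2])[:,None]
def tri(fs,uvs):
    A=[]
    g=onplane(fs[0],uvs[0],30)[0]
    return least_squares(lambda p:np.r_[tuple((proj(f,p)-u).ravel() for f,u in zip(fs,uvs))],g)
def grab(name,tag):
    from station import r
    s=r.sense();f=r.grab_frame(name)
    if name=='wrist': f['tool_rot']=np.array(s['tool_rot']);f['tool_pos']=np.array(s['tool_pos'])
    np.savez(tag+'.npz',**f);cv2.imwrite(f'pics/{tag}.png',cv2.cvtColor(f['color'],cv2.COLOR_RGB2BGR))
    return f
def rz(a): return np.array([[np.cos(a),-np.sin(a),0],[np.sin(a),np.cos(a),0],[0,0,1]])
def circ(r,z,n=48):
    t=np.linspace(0,2*np.pi,n);return np.c_[r*np.cos(t),r*np.sin(t),0*t+z]
def sq(h,z): return np.array([[h,h,z],[h,-h,z],[-h,-h,z],[-h,h,z],[h,h,z]],float)
def carrier(x,y,a=0,c=0):
    L=[circ(55,0),circ(55,34),circ(26,50-c),circ(10,70)]
    for k in range(4):
        L.append(np.array([[8,-3,64],[15,-3,64],[15,3,64],[8,3,64]])@rz(k*np.pi/2).T)
    return [l@rz(a).T+[x,y,0] for l in L]
def gear(x,y,a=0,z=0):
    return [l@rz(a).T+[x,y,z] for l in [circ(41.5,0),circ(41.5,16),sq(19,16),sq(19,44),circ(11.2,44)]]
def vee(x,y,a):
    d=np.sqrt(.5);L=[]
    for s in (1,-1):
        n=np.array([d,s*d,0]);t=np.array([-d,s*d,0])   # contact dir, along bar toward open
        # inner face from t=-55 (corner) to t=25
        for z in (0,26):
            q=[n*55+t*25,n*55-t*55]; L.append(np.array(q)+[0,0,z])
            q=[n*69+t*25,n*69-t*69];L.append(np.array(q)+[0,0,z])
        L.append(np.array([n*55+t*25,n*69+t*25])+[0,0,26])
    return [l@rz(a).T+[x,y,0] for l in L]
def draw(f,Ls,tag,box=None,sc=4,col=(0,0,255)):
    im=cv2.cvtColor(f['color'],cv2.COLOR_RGB2BGR)
    x0,y0,x1,y1=box or (0,0,640,400)
    im=cv2.resize(im[y0:y1,x0:x1],None,fx=sc,fy=sc,interpolation=cv2.INTER_CUBIC)
    for L in Ls:
        p=(proj(f,L)-[x0-.5,y0-.5])*sc
        cv2.polylines(im,[np.round(p).astype(int)],False,col,1,cv2.LINE_AA)
    cv2.imwrite(f'pics/{tag}.png',im)
E
python3 - <<'E'
from h import *
A=load('scene0');B=load('side0')
def p1(u,v): return np.array([180+u/4,140+v/4])-.5*0
def p2(u,v): return np.array([250+u/4,140+v/4])
for n,a,b in [('tip',(648,311),(221,380)),('boss top',(288,133),(298,107)),('vee inner corner',(755,236),(494,385)),('vee open left end',(640,243),(398,336)),('tape',(101,243),(107,124)),('tally',(332,248),(211,205)),('armA',(443,146),(415,175)),('flangetop',(645,365),(221,415))]:
    s=tri([A,B],[p1(*a),p2(*b)]);print(n,s.x,s.fun)
E
```

```text
tip [497.21 -53.31  73.96] [ 0.08  0.15  0.01 -0.18]
boss top [593.87 311.14  43.37] [ 0.13  0.35  0.03 -0.43]
vee inner corner [679.03 -24.59  22.53] [ 0.21  0.42  0.04 -0.46]
vee open left end [625.43  32.37  25.15] [ 0.32  0.68  0.06 -0.78]
tape [435.95 343.88  21.65] [ 0.14  0.35  0.04 -0.47]
tally [511.58 204.4   25.43] [ 0.03  0.06  0.01 -0.08]
armA [678.35 237.55  15.56] [ 0.09  0.22  0.02 -0.26]
flangetop [495.8  -50.64  38.25] [-0.49 -0.92 -0.09  1.09]
```

```bash
python3 - <<'E'
from h import *
A=load('scene0');B=load('side0')
L=carrier(497,-52,0.3)+vee(605,-25,0.0)+gear(594,311,0.2)
draw(A,L,'o1',(180,140,380,280));draw(B,L,'o2',(250,140,450,280))
E
```

```text
(no output)
```

View pics/o1.png

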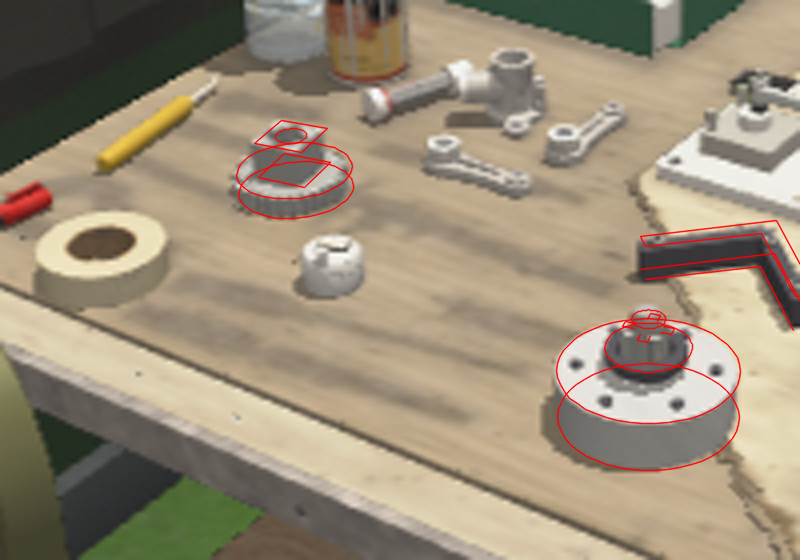

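View pics/o2.png

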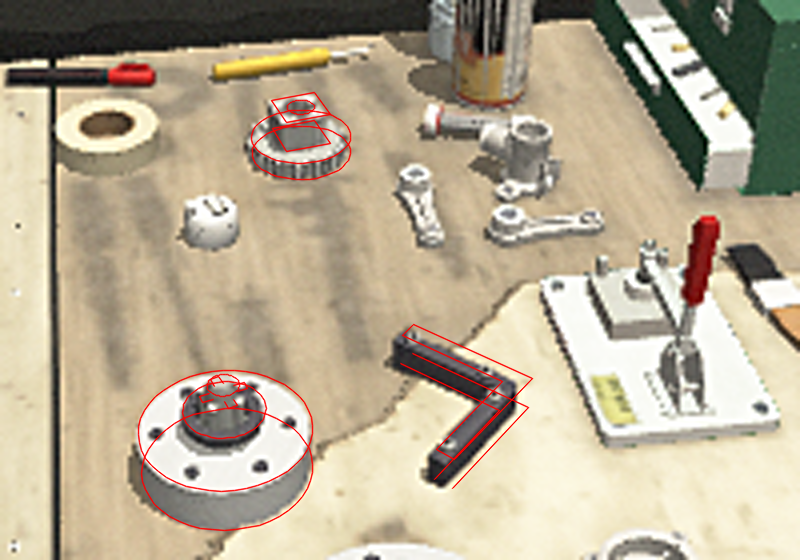

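```bash
python3 - <<'E'
from h import *
A=load('scene0')
im=cv2.cvtColor(A['color'],cv2.COLOR_RGB2BGR)
a=cv2.resize(im[210:265,310:375],None,fx=10,fy=10,interpolation=cv2.INTER_CUBIC)
cv2.imwrite('pics/k1.png',a[:550])
E
python3 -m pendant '[[-50,0,0,0,1],[0,-50,0,0,1],[-30,-40,0,0,1],[-20,-45,0,0,1],[0,-50,0,0,1]]'
```

```text
clock: 0.65
tool_pos: [250.2, 403.1, 221.9]
tool_rot: [[-0.943, 0.334, 0.001], [0.334, 0.943, -0.001], [-0.001, -0.001, -1.0]]
contact_force: [1.1, -0.7, 0.7]
grip_width: 87.0
```

View pics/k1.png

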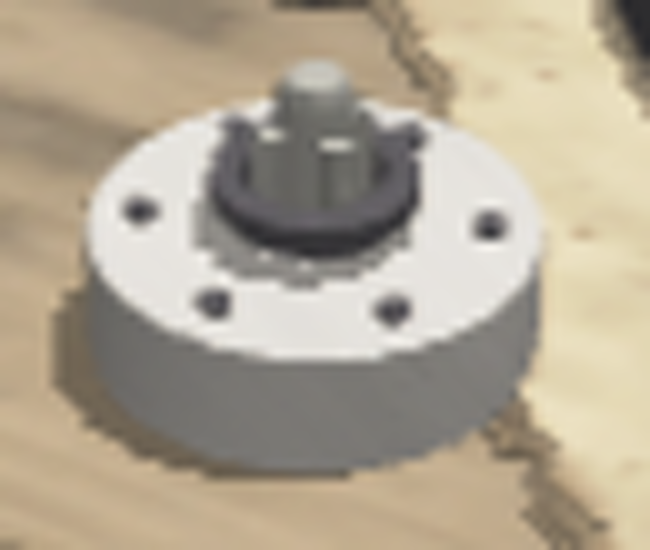

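```bash
python3 -m pendant '[[-41,-27,0,0,1],[-41,-27,0,0,1],[-41,-27,0,0,1],[-41,-27,0,0,1],[-41,-27,0,0,1]]'
python3 -m pendant '[[-41,-27,0,0,1],[-41,-27,0,0,1],[-41,-27,0,0,1],[-41,-27,0,0,1],[-41,-27,0,0,1]]'
python3 -m pendant '[[-41,-27,0,0,1],[-41,-27,0,0,1],[0,0,0,0,1],[0,0,0,0,1]]'
python3 -c "
from h import *
grab('wrist','w1')"
```

```text
clock: 1.15
tool_pos: [397.5, 209.2, 222.7]
tool_rot: [[-0.944, 0.329, 0.0], [0.329, 0.944, 0.001], [-0.0, 0.001, -1.0]]
contact_force: [0.3, 0.4, -0.2]
grip_width: 86.8
clock: 1.65
tool_pos: [546.6, 14.4, 222.7]
tool_rot: [[-0.944, 0.329, 0.001], [0.329, 0.944, 0.001], [-0.0, 0.001, -1.0]]
contact_force: [0.7, 0.8, 0.4]
grip_width: 86.6
clock: 2.05
tool_pos: [605.2, -63.2, 221.6]
tool_rot: [[-0.943, 0.332, -0.002], [0.332, 0.943, -0.001], [0.002, -0.001, -1.0]]
contact_force: [-0.1, 0.3, 0.3]
grip_width: 87.1
```

View pics/w1.png

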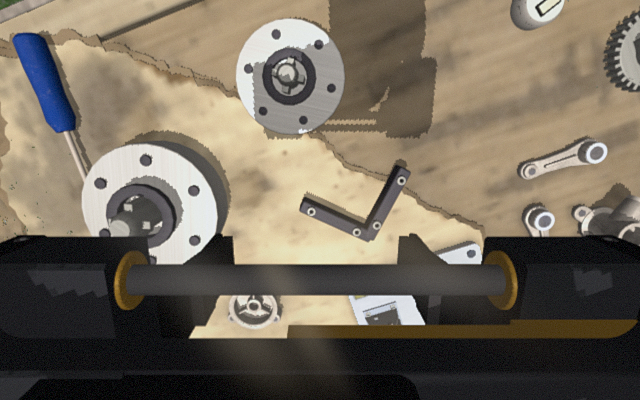

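The wrist view shows the small carrier at (290,77), the vee at (365,210), the large flange at (150,205) and the gear at the right edge (630,50). Enlarging.

```bash
python3 -c "
from h import *
f=load('w1')
L=carrier(495,-51,0.3)+vee(598,-22,0.05)
draw(f,L,'w1o',(220,10,420,250),sc=3)
f=load('w1')
draw(f,[],'w1c',(220,10,420,250),sc=3)
"
```

```text
(no output)
```

View pics/w1o.png

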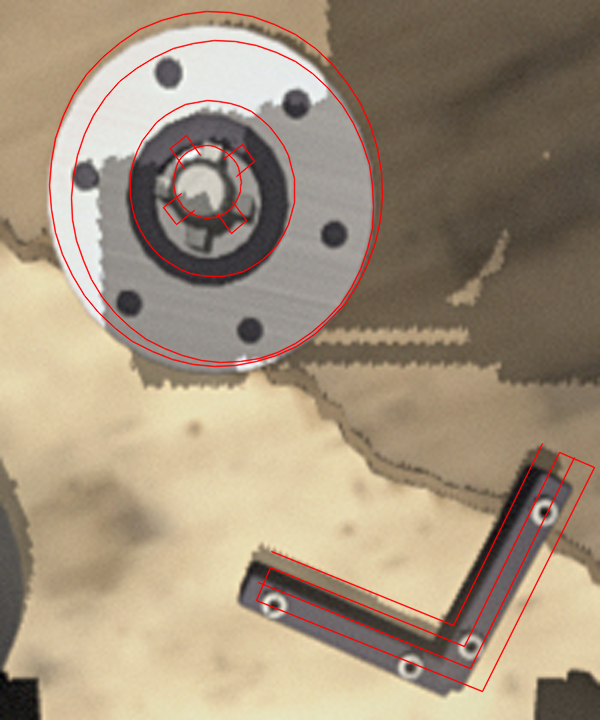

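View pics/w1c.png

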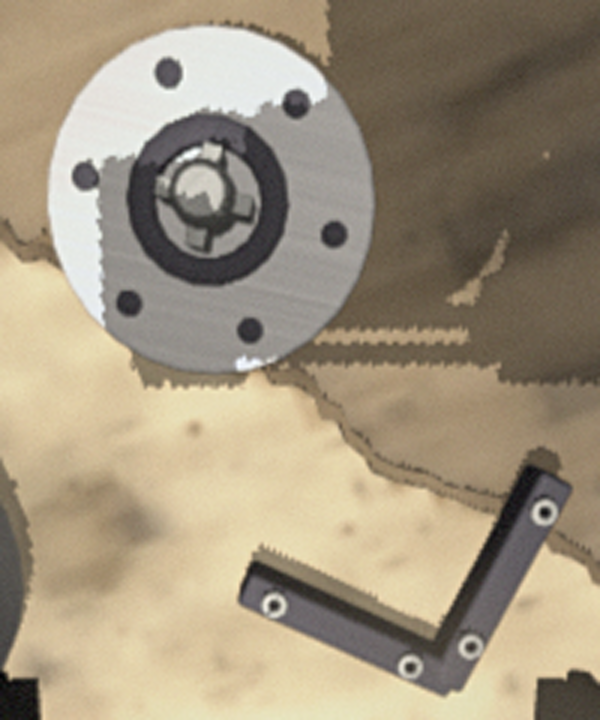

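```bash
cat >> h.py <<'E'
def cw(f,pts,z,box,sc):
    return onplane(f,np.array(pts,float)/sc+np.array(box[:2])-.5,z)[:,:2]
E
python3 -c "
from h import *
f=load('w1');b=(220,10);
k=cw(f,[(214,152),(201,240),(164,190),(247,207)],62,b,3);print('keys',k,k.mean(0))
print(np.degrees(np.arctan2(*(k[0]-k[1])[::-1])),np.degrees(np.arctan2(*(k[2]-k[3])[::-1])))
print('collar',cw(f,[(129,195),(287,197),(208,112),(208,285)],48,b,3), 'top', cw(f,[(48,190),(375,200),(211,25),(212,372)],34,b,3))
print('tip',cw(f,[(202,188)],76,b,3))
v=cw(f,[(240,603),(445,693),(463,688),(572,487),(437,652),(256,575),(546,467)],26,b,3);print('vee',v)
A=lambda p,q:np.degrees(np.arctan2(*(v[p]-v[q])[::-1]))
print(A(0,1),A(3,2),A(5,4),A(6,4))
"
```

```text
keys [[486.72 -46.27]
 [508.94 -58.85]
 [491.72 -64.37]
 [504.67 -42.22]] [498.01 -52.93]
150.49572066864152 -120.31897885240015
collar [[487.31 -76.43]
 [504.55 -29.26]
 [472.96 -44.22]
 [521.32 -62.38]] top [[ 474.78 -102.61]
 [ 513.65   -1.58]
 [ 446.69  -34.53]
 [ 548.02  -72.11]]
tip [[496.98 -52.73]]
vee [[631.42 -92.72]
 [691.51 -30.6 ]
 [691.84 -23.47]
 [630.22  36.55]
 [674.56 -28.59]
 [623.19 -83.35]
 [620.01  29.58]]
-134.05009013006597 135.76208200085355 -133.1711789775652 133.16410838836876
```

```bash
python3 -m pendant '[[0,0,0,8.5,1],[0,0,0,2,1],[40,-18,0,0,1],[40,-18,0,0,1],[18,-9,40,0,1]]'
python3 -m pendant '[[0,0,40,0,0.7],[0,0,25,0,0.7],[0,0,0,0,0.7],[0,0,0,0,0.7]]'
python3 -c "
from h import *
f=grab('wrist','w2')
"
```

```text
clock: 2.6
tool_pos: [498.5, -50.0, 186.4]
tool_rot: [[-0.87, 0.492, 0.009], [0.492, 0.87, 0.004], [-0.006, 0.008, -1.0]]
contact_force: [0.3, 0.5, 0.4]
grip_width: 86.8
clock: 3.0
tool_pos: [498.0, -51.0, 118.4]
tool_rot: [[-0.869, 0.494, 0.001], [0.494, 0.869, 0.001], [-0.0, 0.001, -1.0]]
contact_force: [0.8, 0.6, -0.3]
grip_width: 64.4
```

View pics/w2.png

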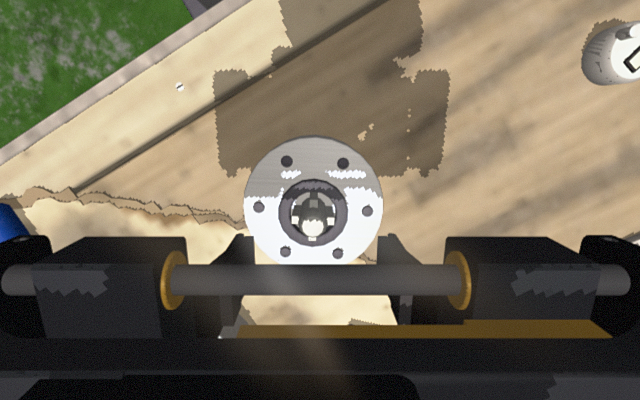

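The shaft is seen at about (313,215) with its keys square to the jaws. I'll check it with an overlay.

```bash
python3 -c "
from h import *
f=load('w2')
draw(f,carrier(497.5,-53,np.radians(60)),'w2o',(235,120,395,280),sc=4)
print(f['tool_pos'])
"
```

```text
[498.03 -51.02 118.37]
```

View pics/w2o.png

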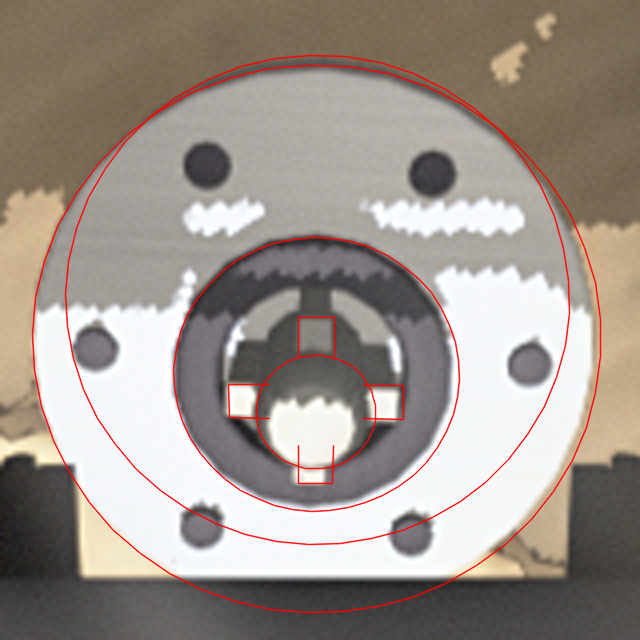

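```bash
python3 -m pendant '[[0,-2,30,0,0.6],[0,0,25,0,0.6],[0,0,9,0,0.6],[0,0,0,0,0.6],[0,0,0,0,0.6]]' 20
python3 -m pendant '[[0,0,0,0,0],[0,0,0,0,0],[0,0,0,0,0],[0,0,0,0,0],[0,0,0,0,0]]' 20
```

```text
clock: 3.55
tool_pos: [498.4, -54.0, 55.1]
tool_rot: [[-0.868, 0.496, 0.002], [0.496, 0.868, 0.0], [-0.002, 0.001, -1.0]]
contact_force: [-0.0, 0.9, 0.8]
grip_width: 52.3
clock: 4.05
tool_pos: [497.6, -53.7, 54.0]
tool_rot: [[-0.868, 0.496, 0.001], [0.496, 0.868, 0.001], [-0.001, 0.001, -1.0]]
contact_force: [0.2, 1.4, 2.3]
grip_width: 29.1
```

```bash
python3 -m pendant '[[-4,4,0,0,0],[-6.5,6.8,0,0,0],[-6.5,6.8,0,0,0],[-6.5,6.8,0,0,0],[-6.5,6.8,0,0,0]]'
python3 -m pendant '[[-6.5,6.8,0,0,0],[-6.5,6.8,0,0,0],[-6.5,6.8,0,0,0],[-6.5,6.8,0,0,0],[-5,5,0,0,0]]'
```

```text
clock: 4.55
tool_pos: [534.7, -44.3, 53.8]
tool_rot: [[-0.867, 0.497, -0.009], [0.497, 0.868, -0.001], [0.007, -0.006, -1.0]]
contact_force: [-13.8, -3.1, 15.4]
grip_width: 29.2
clock: 5.05
tool_pos: [578.3, -31.6, 53.8]
tool_rot: [[-0.868, 0.497, -0.008], [0.497, 0.868, -0.002], [0.006, -0.005, -1.0]]
contact_force: [-11.4, -2.1, 13.6]
grip_width: 29.5
```

```bash
python3 -m pendant '[[-2,1.8,0,0,0],[-2,1.2,0,0,0],[-2,1.2,0,0,0],[-2,1.2,0,0,0],[0,0,0,0,0]]'
python3 -c "
from h import *
f=grab('wrist','w3');grab('scene','s3')
from station import r;print(r.sense()['tool_pos'],r.sense()['contact_force'])"
```

```text
clock: 5.55
tool_pos: [587.6, -30.0, 53.8]
tool_rot: [[-0.868, 0.497, -0.008], [0.497, 0.868, -0.0], [0.007, -0.004, -1.0]]
contact_force: [-10.7, -1.1, 12.1]
grip_width: 29.3
[587.65 -30.06  53.84] [-11.43  -1.22  12.56]
```

View pics/w3.png

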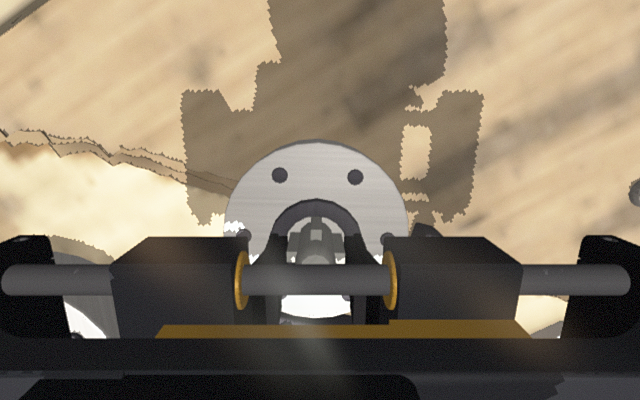

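```bash
python3 -c "
from h import *
f=load('s3')
draw(f,[],'s3c',(290,150,450,290),sc=5)"
```

```text
(no output)
```

View pics/s3c.png

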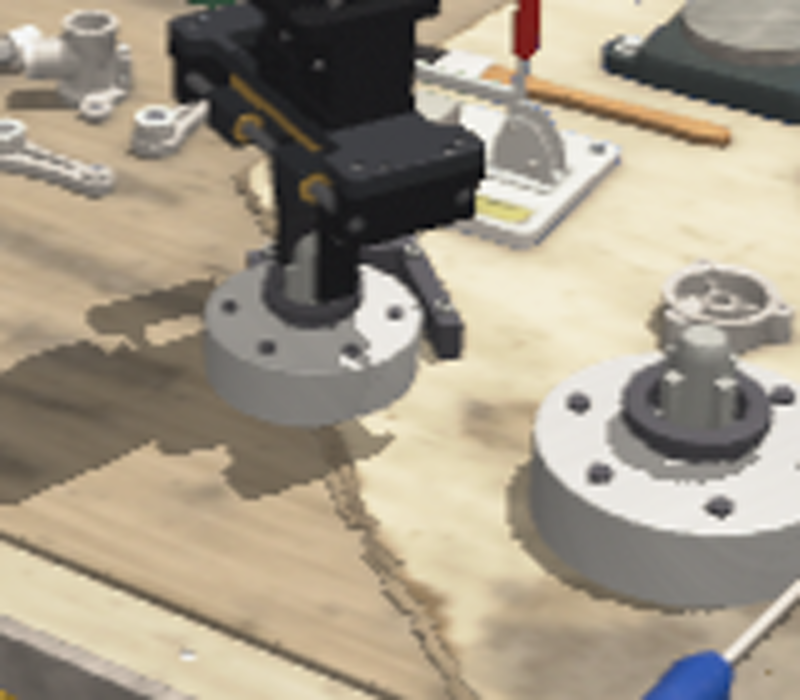

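```bash
python3 -m pendant '[[-1.5,1.7,0,0,0],[-1.5,1.7,0,0,0],[-1.7,1,0,0,0],[-1.7,1,0,0,0],[0,0,0,0,0]]'
```

```text
clock: 6.15
tool_pos: [595.8, -28.7, 53.8]
tool_rot: [[-0.868, 0.497, -0.008], [0.497, 0.868, -0.001], [0.007, -0.004, -1.0]]
contact_force: [-10.3, -1.6, 12.5]
grip_width: 29.5
```

```bash
python3 -m pendant '[[-1.7,1,0,0,0],[-1.7,1,0,0,0],[0,0,0,0,0]]'
```

```text
clock: 6.45
tool_pos: [599.8, -28.3, 53.8]
tool_rot: [[-0.868, 0.497, -0.008], [0.497, 0.868, -0.0], [0.007, -0.004, -1.0]]
contact_force: [-10.7, -1.1, 12.4]
grip_width: 29.6
```

```bash
python3 -m pendant '[[-1.5,1.2,0,0,0],[-1.5,1.2,0,0,0],[0,0,0,0,0]]'; python3 -m pendant '[[-1.2,0.8,0,0,0],[-1,0.6,0,0,0],[0,0,0,0,0]]'
```

```text
clock: 6.75
tool_pos: [601.6, -28.1, 53.8]
tool_rot: [[-0.868, 0.497, -0.012], [0.497, 0.868, -0.0], [0.011, -0.006, -1.0]]
contact_force: [-15.6, -1.7, 17.2]
grip_width: 29.3
clock: 7.05
tool_pos: [601.7, -28.2, 53.7]
tool_rot: [[-0.867, 0.498, -0.018], [0.498, 0.867, 0.001], [0.016, -0.008, -1.0]]
contact_force: [-21.8, -0.6, 22.5]
grip_width: 29.5
```

Fx rises while x stays put and Fy ≈ 0, so the carrier is bearing on both bars. I'll relax the push, open, lift clear and check.

```bash
python3 -m pendant '[[1.7,-1,0,0,0],[1.7,-1,0,0,0],[1.7,-1,0,0,0],[0,0,0,0,0]]'; python3 -m pendant '[[0,0,0,0,0.6],[0,0,0,0,0.6],[0,0,0,0,0.6]]'; python3 -m pendant '[[0,0,-20,0,0.7],[0,0,-40,0,0.7],[0,0,-40,0,1],[0,0,-40,0,1],[0,0,0,0,1]]'
python3 -c "
from h import *
f=grab('wrist','w4');print(f['tool_pos'],f['tool_rot'])
draw(f,carrier(601,-28,np.radians(60))+vee(601,-28,0.0),'w4o',(200,100,440,280),sc=3)
grab('side','d4')"
```

```text
clock: 7.45
tool_pos: [601.6, -28.2, 53.8]
tool_rot: [[-0.868, 0.497, -0.004], [0.497, 0.868, -0.001], [0.003, -0.003, -1.0]]
contact_force: [-5.7, -2.9, 7.8]
grip_width: 29.3
clock: 7.75
tool_pos: [603.9, -26.1, 53.3]
tool_rot: [[-0.868, 0.496, 0.0], [0.496, 0.868, 0.0], [-0.0, 0.0, -1.0]]
contact_force: [-0.3, 0.3, 0.4]
grip_width: 45.8
clock: 8.25
tool_pos: [607.5, -26.7, 199.8]
tool_rot: [[-0.868, 0.496, 0.011], [0.496, 0.868, 0.001], [-0.009, 0.006, -1.0]]
contact_force: [0.6, -0.9, -0.3]
grip_width: 76.9
[607.54 -26.69 199.81] [[-0.87  0.5   0.01]
 [ 0.5   0.87  0.  ]
 [-0.01  0.01 -1.  ]]
```

View pics/w4o.png

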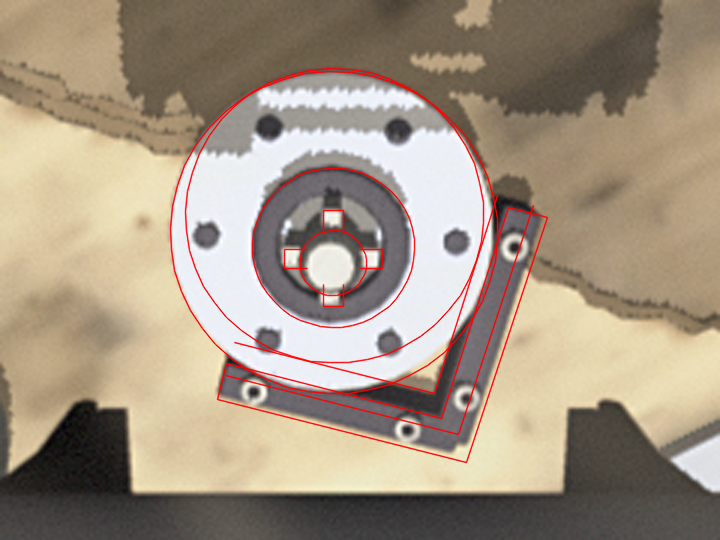

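View pics/d4.png

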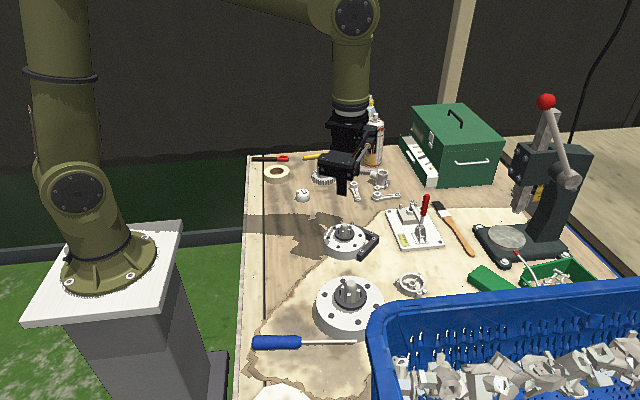

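The overlay agrees at (601,-28): the carrier sits against both bars in the crop, at about (493,240) and (335,390). Now the gear. First I'll check its neighbours' positions for clearance.

```bash
python3 -c "
from h import *
A=load('scene0')
for n,p in [('can',(270,157)),('bottle',(248,153)),('pipe',(300,167)),('pipe left',(275,168)),('drv',(206,180)),('toolbox corner',(343,151)),('tally',(263,213))]: print(n,onplane(A,p,0))"
python3 -m pendant '[[16.5,41,0,0,1],[16.5,41,0,0,1],[16.5,41,0,0,1],[16.5,41,0,0,1],[16.5,41,0,0,1]]'
python3 -m pendant '[[16.5,41,0,0,1],[16.5,41,0,0,1],[0,0,0,0,1],[0,0,0,0,1]]'
python3 -c "
from h import *
f=grab('wrist','w5');print(f['tool_pos'],f['tool_rot'])"
```

```text
can [[770.83 392.18   0.  ]]
bottle [[755.25 472.22   0.  ]]
pipe [[766.26 269.03   0.  ]]
pipe left [[719.51 330.84   0.  ]]
drv [[548.69 457.99   0.  ]]
toolbox corner [[933.01 216.01   0.  ]]
tally [[499.3  196.81   0.  ]]
clock: 8.85
tool_pos: [632.8, 194.3, 191.2]
tool_rot: [[-0.868, 0.496, -0.003], [0.496, 0.868, -0.001], [0.002, -0.002, -1.0]]
contact_force: [0.0, 0.4, 0.4]
grip_width: 86.7
clock: 9.25
tool_pos: [644.4, 281.7, 190.5]
tool_rot: [[-0.87, 0.493, -0.004], [0.493, 0.87, -0.002], [0.002, -0.004, -1.0]]
contact_force: [1.0, -0.8, 0.7]
grip_width: 87.1
[644.36 281.66 190.54] [[-0.87  0.49 -0.  ]
 [ 0.49  0.87 -0.  ]
 [ 0.   -0.   -1.  ]]
```

View pics/w5.png

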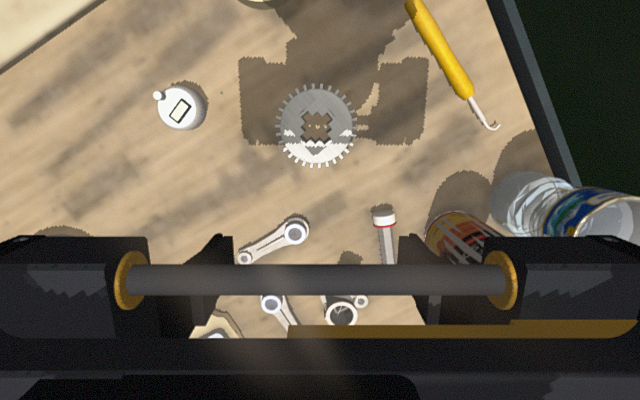

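```bash
python3 -c "
from h import *
f=load('w5')
draw(f,[],'w5c',(265,75,370,180),sc=7)
draw(f,gear(594,311,np.radians(15)),'w5o',(265,75,370,180),sc=7)"
```

```text
(no output)
```

View pics/w5c.png

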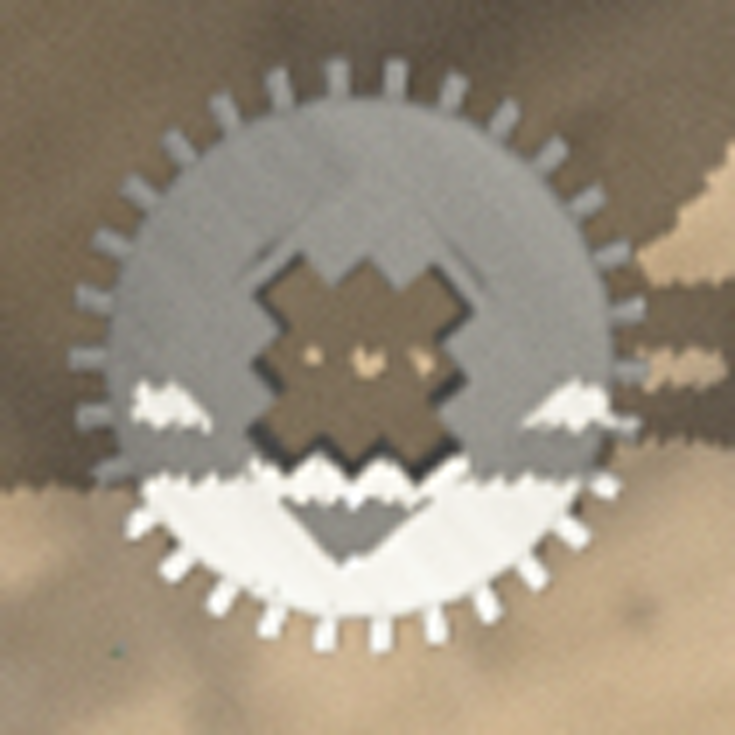

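View pics/w5o.png

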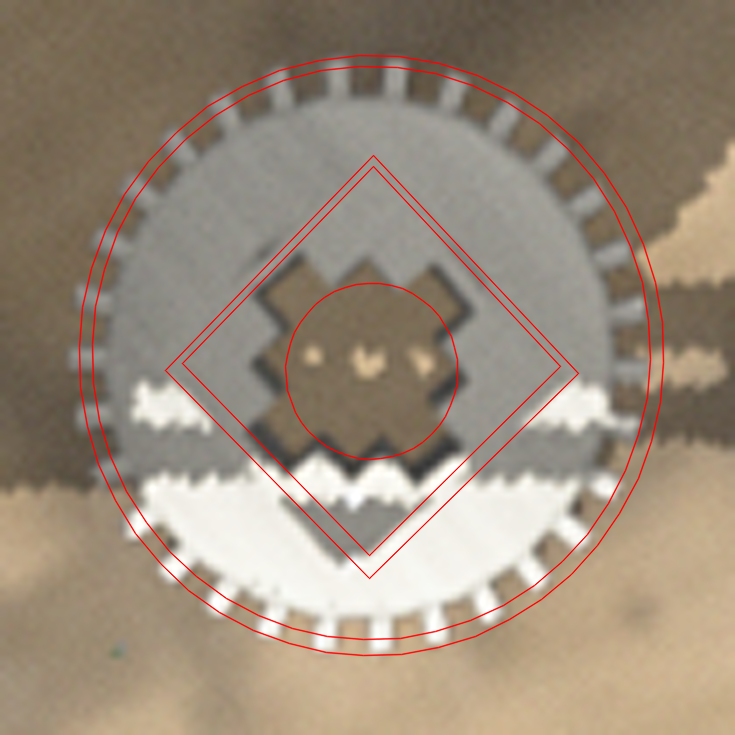

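```bash
python3 -c "
from h import *
f=load('w5')
k=[(280,276),(452,288),(269,451),(437,459)]
w=cw(f,k,44,(265,75),7);print(w,w.mean(0))
for a,b in ((0,3),(1,2)): print(np.degrees(np.arctan2(*(w[a]-w[b])[::-1])))
draw(f,gear(593.2,309.8,np.radians(11)),'w5p',(265,75,370,180),sc=7)"
```

```text
[[577.73 306.66]
 [589.97 325.23]
 [596.24 294.3 ]
 [608.02 313.01]] [592.99 309.8 ]
-168.1734182625049
101.45388139047887
```

View pics/w5p.png

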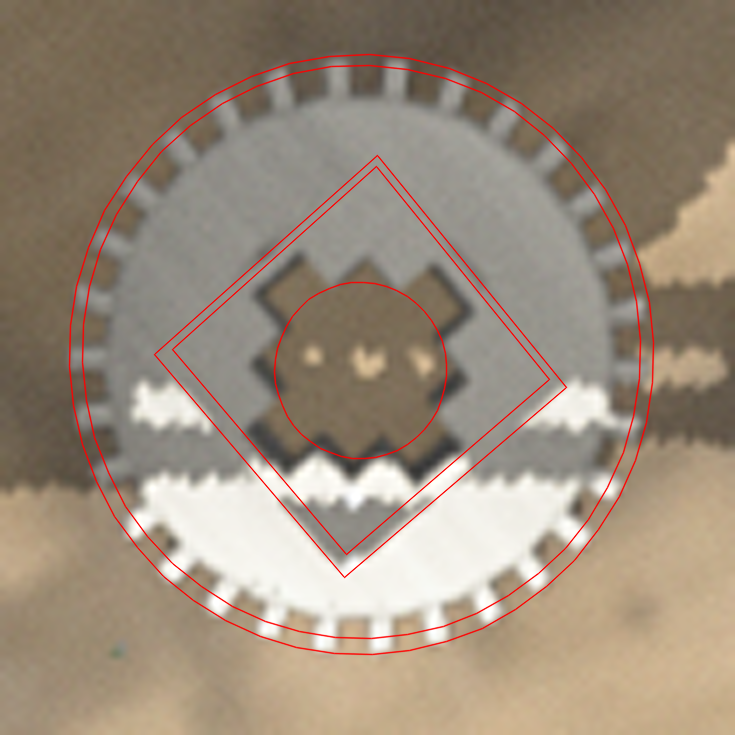

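```bash
python3 -m pendant '[[0,0,0,-8.2,1],[0,0,0,-8.2,1],[0,0,0,-8.2,1],[0,0,0,-8.2,1],[0,0,0,-8.2,1]]'; python3 -m pendant '[[0,0,0,0,1],[0,0,0,0,1]]'
python3 -c "
from h import *
from station import r
s=r.sense();R=np.array(s['tool_rot']);p=np.array(s['tool_pos']);print(s['qpos'],np.degrees(np.arctan2(R[1,0],R[0,0])))
print(R.T@(np.array([593.1,309.8,18])-p))
"
```

```text
clock: 9.8
tool_pos: [646.0, 277.2, 193.0]
tool_rot: [[-0.98, -0.198, -0.001], [-0.198, 0.98, -0.001], [0.001, -0.001, -1.0]]
contact_force: [-0.0, 0.5, -0.1]
grip_width: 87.1
clock: 10.0
tool_pos: [646.0, 278.3, 193.3]
tool_rot: [[-0.982, -0.19, -0.0], [-0.19, 0.982, -0.0], [0.001, -0.0, -1.0]]
contact_force: [-0.8, 0.4, -0.7]
grip_width: 87.3
[-0.72  0.46  0.39  1.35 -0.18  1.36  1.43] -169.06344498591196
[ 45.81  41.07 175.3 ]
```

```bash
python3 -m pendant '[[23,20,20,0,1],[23,21,20,0,1],[0,0,45,0,1],[0,0,40,0,1],[0,0,25,0,1]]'; python3 -m pendant '[[0,0,15,0,0.8],[0,0,8,0,0.8],[0,0,0,0,0.8],[0,0,0,0,0.8]]'
python3 -c "
from h import *
from station import r
s=r.sense();R=np.array(s['tool_rot']);p=np.array(s['tool_pos'])
print(R.T@(np.array([593.1,309.8,18])-p))
f=grab('wrist','w6')"
```

```text
clock: 10.5
tool_pos: [590.7, 310.0, 40.2]
tool_rot: [[-0.981, -0.192, -0.003], [-0.192, 0.981, -0.002], [0.004, -0.002, -1.0]]
contact_force: [0.2, -0.2, -0.0]
grip_width: 87.1
clock: 10.9
tool_pos: [593.8, 311.6, 22.0]
tool_rot: [[-0.981, -0.195, 0.002], [-0.195, 0.981, 0.001], [-0.002, 0.001, -1.0]]
contact_force: [0.3, -0.1, -0.0]
grip_width: 70.5
[ 1.08 -1.67  4.04]
```

View pics/w6.png

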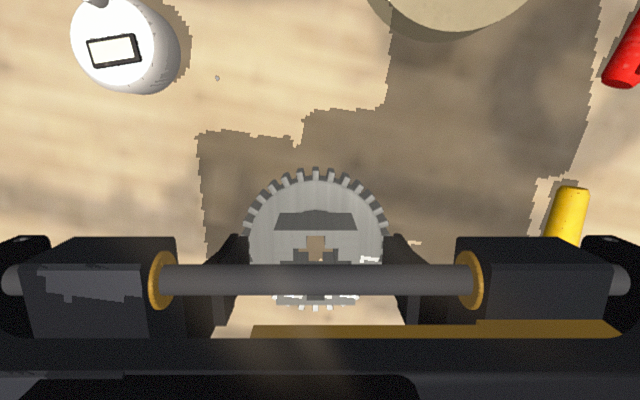

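The jaws straddle the boss squarely at (315,225), so I can close.

```bash
python3 -m pendant '[[1,-1.7,2,0,0.8],[0,0,0,0,0.3],[0,0,0,0,0.3],[0,0,0,0,0.2],[0,0,0,0,0.2]]' 50;  python3 -m pendant '[[0,0,0,0,0],[0,0,0,0,0],[0,0,-30,0,0],[0,0,-40,0,0],[0,0,-40,0,0]]' 50; python3 -m pendant '[[0,0,-35,0,0],[0,0,0,0,0],[0,0,0,0,0]]'
python3 -c "
from h import *
from station import r
s=r.sense();R=np.array(s['tool_rot']);p=np.array(s['tool_pos'])
print(s['qpos'],p,s['contact_force'])
f=grab('wrist','w7');grab('side','d7')"
```

```text
clock: 11.45
tool_pos: [592.1, 309.6, 18.7]
tool_rot: [[-0.981, -0.195, 0.0], [-0.195, 0.981, 0.0], [-0.0, 0.0, -1.0]]
contact_force: [0.6, -0.0, 0.7]
grip_width: 45.9
clock: 11.95
tool_pos: [591.1, 308.8, 128.5]
tool_rot: [[-0.981, -0.195, -0.002], [-0.195, 0.981, -0.002], [0.002, -0.001, -1.0]]
contact_force: [0.6, 0.0, -2.1]
grip_width: 37.9
clock: 12.25
tool_pos: [592.1, 309.4, 163.7]
tool_rot: [[-0.981, -0.195, 0.0], [-0.195, 0.981, 0.0], [-0.001, 0.0, -1.0]]
contact_force: [0.4, -0.4, -2.5]
grip_width: 37.7
[-0.81  0.4   0.38  1.49 -0.15  1.28  1.35] [592.08 309.38 163.73] [ 0.4  -0.4  -2.48]
```

View pics/w7.png

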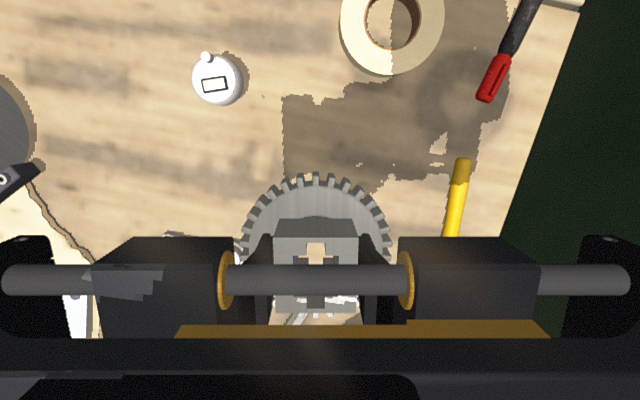

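```bash
python3 -c "
from h import *
f=load('w7');p=f['tool_pos'];R=f['tool_rot']
for dx,t in ((-1,'a'),):
  c=p+R@np.array([dx,0,18.7])
  draw(f,gear(c[0],c[1],np.radians(191.2),c[2]),'w7'+t,(230,160,400,320),sc=4)
"
```

```text
(no output)
```

View pics/w7a.png

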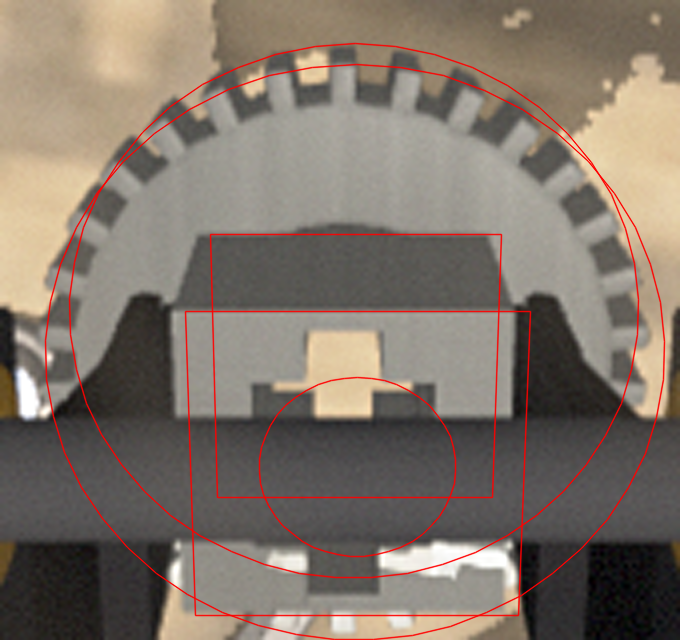

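```bash
python3 -c "
from h import *
A=load('scene0')
print(onplane(A,[(397,163),(345,182),(380,197),(413,180)],0), onplane(A,[(395,140)],100))"
python3 -m pendant '[[0,0,0,8.2,0],[0,0,0,8.2,0],[0,0,0,8.2,0],[0,0,0,8.2,0],[0,0,0,8,0]]'
python3 -m pendant '[[0,0,0,0,0],[0,0,0,0,0]]'
```

```text
[[949.77  27.78   0.  ]
 [760.02 101.02   0.  ]
 [739.55 -26.3    0.  ]
 [876.96 -61.42   0.  ]] [[901.94  16.53 100.  ]]
clock: 12.85
tool_pos: [590.8, 308.8, 160.9]
tool_rot: [[-0.867, 0.498, -0.004], [0.498, 0.867, -0.002], [0.002, -0.004, -1.0]]
contact_force: [0.1, -0.4, -2.2]
grip_width: 37.6
clock: 13.05
tool_pos: [591.2, 309.1, 161.8]
tool_rot: [[-0.872, 0.49, -0.002], [0.49, 0.872, -0.002], [0.001, -0.003, -1.0]]
contact_force: [0.3, 0.7, -1.7]
grip_width: 37.7
```

```bash
python3 -m pendant '[[-31,-36,0,0,0],[-31,-36,0,0,0],[-31,-36,0,0,0],[-31,-36,0,0,0],[-31,-36,0,0,0]]'
python3 -m pendant '[[-31,-36,0,0,0],[-31,-36,0,0,0],[-31,-36,0,0,0],[0,0,0,0,0],[0,0,0,0,0]]'
python3 -m pendant '[[0,0,15,0,0],[0,0,15,0,0],[0,0,0,0,0],[0,0,0,0,0],[0,0,0,0,0]]'
python3 -c "
from h import *
f=grab('wrist','w8');p=f['tool_pos'];R=f['tool_rot'];print(p,R)
c=p+R@np.array([-.7,0,18.7])
draw(f,gear(c[0],c[1],np.radians(150.4),c[2])+carrier(601,-28,np.radians(60)),'w8o',(220,60,420,260),sc=3)
f=load('w8');draw(f,carrier(601,-28,np.radians(60)),'w8k',(250,90,370,210),sc=6)
"
```

```text
clock: 13.55
tool_pos: [637.9, 74.6, 163.1]
tool_rot: [[-0.872, 0.49, -0.001], [0.49, 0.872, 0.0], [0.001, -0.0, -1.0]]
contact_force: [0.9, 0.2, -2.9]
grip_width: 37.4
clock: 14.05
tool_pos: [665.3, -66.0, 162.9]
tool_rot: [[-0.869, 0.495, -0.001], [0.495, 0.869, -0.0], [0.001, -0.001, -1.0]]
contact_force: [-0.8, 0.8, -2.6]
grip_width: 37.4
clock: 14.55
tool_pos: [666.1, -62.8, 133.8]
tool_rot: [[-0.871, 0.492, 0.001], [0.492, 0.871, -0.0], [-0.0, 0.0, -1.0]]
contact_force: [0.3, -0.1, -2.2]
grip_width: 37.6
[666.07 -62.82 133.81] [[-0.87  0.49  0.  ]
 [ 0.49  0.87 -0.  ]
 [-0.    0.   -1.  ]]
```

View pics/w8.png

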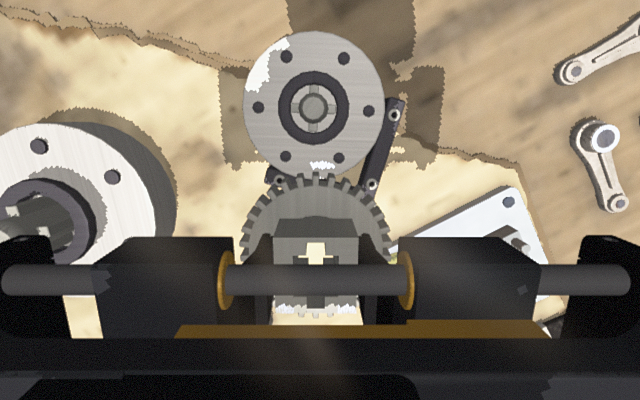

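View pics/w8k.png

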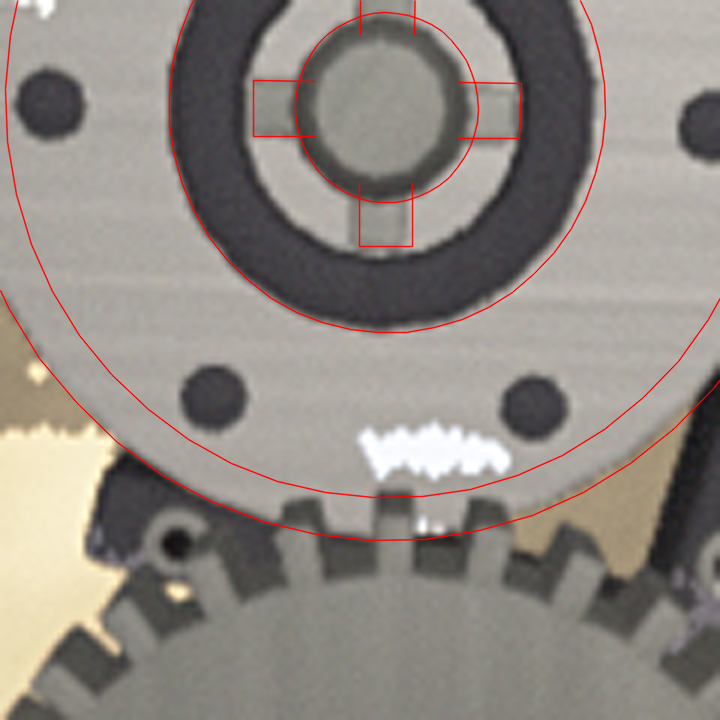

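The wrist view shows the shaft at (313,107), keys square to the tool, and the gear held square at (315,235). Moving over the shaft.

```bash
python3 -m pendant '[[25,-0.5,0,0,0],[25,-0.5,0,0,0],[24,-0.3,0,0,0],[0,0,15,0,0],[0,0,15,0,0]]'
python3 -m pendant '[[0,0,0,0,0],[0,0,0,0,0],[0,0,0,0,0],[0,0,0,0,0]]'
python3 -c "
from h import *
from station import r
s=r.sense();R=np.array(s['tool_rot']);p=np.array(s['tool_pos']);print(p,R,s['contact_force'])
print(R.T@(np.array([600.7,-27.4,90])-p))
A=grab('scene','s9');B=grab('side','d9')
c=p+R@np.array([-1,0,18.7])
L=gear(c[0],c[1],np.radians(150.4),c[2])+carrier(601,-28,np.radians(60))
draw(A,[],'s9o',(310,140,420,250),sc=5);draw(B,[],'d9o',(290,170,400,280),sc=5)
a=cv2.imread('pics/s9o.png');b=cv2.imread('pics/d9o.png');cv2.imwrite('pics/n9.png',cv2.resize(np.hstack([a,b]),(800,400)))
"
```

```text
clock: 15.1
tool_pos: [601.7, -27.6, 104.0]
tool_rot: [[-0.871, 0.492, 0.003], [0.492, 0.871, 0.001], [-0.002, 0.002, -1.0]]
contact_force: [0.7, -0.7, -1.5]
grip_width: 37.8
clock: 15.5
tool_pos: [601.5, -28.6, 104.0]
tool_rot: [[-0.87, 0.494, 0.001], [0.494, 0.87, -0.0], [-0.001, 0.0, -1.0]]
contact_force: [0.2, -0.0, -1.9]
grip_width: 37.8
[601.5  -28.59 104.02] [[-0.87  0.49  0.  ]
 [ 0.49  0.87 -0.  ]
 [-0.    0.   -1.  ]] [ 0.21 -0.03 -1.89]
[ 1.29  0.64 14.02]
```

View pics/n9.png

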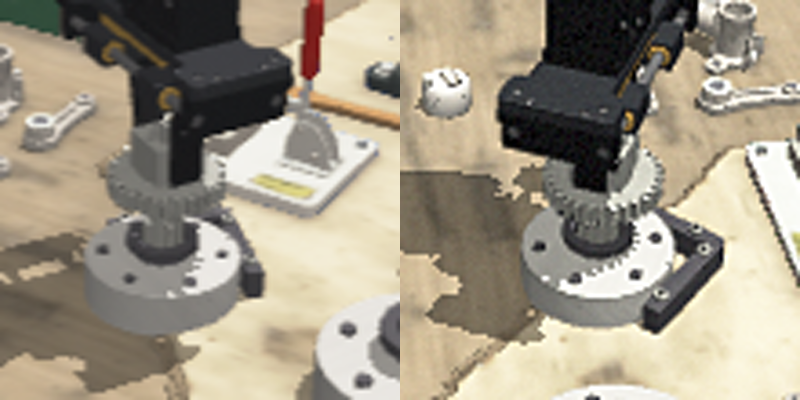

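```bash
python3 -m pendant '[[1.2,0.6,3,0,0],[0,0,3,0,0],[0,0,3,0,0],[0,0,3,0,0],[0,0,2,0,0]]'
python3 -m pendant '[[0,0,2,0,0],[0,0,0,0,0]]'
```

```text
clock: 16.1
tool_pos: [599.8, -26.9, 89.1]
tool_rot: [[-0.87, 0.493, -0.0], [0.493, 0.87, 0.0], [0.0, -0.0, -1.0]]
contact_force: [-0.3, -0.4, -2.6]
grip_width: 37.9
clock: 16.3
tool_pos: [599.8, -26.9, 87.2]
tool_rot: [[-0.87, 0.493, -0.0], [0.493, 0.87, 0.0], [0.0, -0.0, -1.0]]
contact_force: [0.1, 0.4, -2.0]
grip_width: 37.7
```

```bash
python3 -m pendant '[[0,0,2,0,0],[0,0,2,0,0],[0,0,1,0,0],[0,0,0,0,0]]'; python3 -m pendant '[[0,0,1,0,0],[0,0,1,0,0],[0,0,1,0,0],[0,0,0,0,0]]'
```

```text
clock: 16.7
tool_pos: [599.9, -26.9, 82.3]
tool_rot: [[-0.87, 0.493, -0.0], [0.493, 0.87, -0.0], [0.0, -0.0, -1.0]]
contact_force: [-0.2, 0.7, -2.4]
grip_width: 37.2
clock: 17.1
tool_pos: [599.9, -26.9, 79.4]
tool_rot: [[-0.87, 0.493, -0.0], [0.493, 0.87, 0.0], [0.0, -0.0, -1.0]]
contact_force: [-0.1, -1.0, -2.1]
grip_width: 37.8
```

```bash
python3 -m pendant '[[0,0,2,0,0],[0,0,2,0,0],[0,0,2,0,0],[0,0,2,0,0],[0,0,1,0,0]]'; python3 -m pendant '[[0,0,1,0,0],[0,0,1,0,0],[0,0,1,0,0],[0,0,0,0,0]]'
```

```text
clock: 17.6
tool_pos: [599.9, -26.9, 70.3]
tool_rot: [[-0.87, 0.493, -0.0], [0.493, 0.87, 0.0], [0.0, -0.0, -1.0]]
contact_force: [0.2, 0.5, -2.3]
grip_width: 37.6
clock: 18.0
tool_pos: [600.1, -26.9, 68.1]
tool_rot: [[-0.87, 0.493, 0.0], [0.493, 0.87, 0.0], [0.0, 0.0, -1.0]]
contact_force: [-2.5, -0.0, 2.8]
grip_width: 37.7
```

```bash
python3 -m pendant '[[0,0,2,0,0],[0,0,2,0,0],[0,0,1,0,0],[0,0,0,0,0]]' 60; python3 -m pendant '[[0,0,1,0,0],[0,0,1,0,0],[0,0,1,0,0],[0,0,0,0,0]]'; python3 -m pendant '[[0,0,1,0,0],[0,0,1,0,0],[0,0,0,0,0]]'
```

```text
clock: 18.4
tool_pos: [600.2, -26.9, 63.3]
tool_rot: [[-0.87, 0.493, 0.0], [0.493, 0.87, 0.0], [-0.0, 0.001, -1.0]]
contact_force: [-4.8, -0.4, 7.7]
grip_width: 37.6
clock: 18.8
tool_pos: [600.2, -26.9, 60.8]
tool_rot: [[-0.87, 0.493, 0.0], [0.493, 0.87, 0.001], [0.0, 0.001, -1.0]]
contact_force: [-5.0, -0.5, 10.3]
grip_width: 37.5
clock: 19.1
tool_pos: [600.3, -27.0, 60.5]
tool_rot: [[-0.87, 0.493, 0.0], [0.493, 0.87, 0.002], [0.001, 0.001, -1.0]]
contact_force: [-7.6, 0.7, 20.5]
grip_width: 37.0
```

z stopped at 60.5, as predicted for fully home, and the force jumped above the 13 N spring. I'll check the pictures.

```bash
python3 -m pendant '[[0,0,1,0,0],[0,0,0,0,0],[0,0,0,0,0]]'
python3 -c "
from h import *
A=grab('scene','s10');B=grab('side','d10');w=grab('wrist','w10')
p=w['tool_pos'];R=w['tool_rot'];print(p)
draw(A,vee(601,-28,0)+carrier(601,-28,1.05)[:2]+gear(601,-28,np.radians(60),42)[:2],'s10o',(310,140,420,250),sc=5);draw(B,vee(601,-28,0)+carrier(601,-28,1.05)[:2]+gear(601,-28,np.radians(60),42)[:2],'d10o',(290,170,400,280),sc=5)
a=cv2.imread('pics/s10o.png');b=cv2.imread('pics/d10o.png');cv2.imwrite('pics/n10.png',cv2.resize(np.hstack([a,b]),(800,400)))
a0=load('side0')['color'][150:215,255:420].astype(int);a1=B['color'][150:215,255:420].astype(int)
cv2.imwrite('pics/by.png',cv2.resize(np.vstack([a0,a1]).astype(np.uint8)[:,:,::-1],None,fx=4,fy=4))
"
```

```text
clock: 19.4
tool_pos: [600.4, -27.0, 60.4]
tool_rot: [[-0.87, 0.493, 0.0], [0.493, 0.87, 0.002], [0.001, 0.002, -1.0]]
contact_force: [-10.9, -0.7, 25.9]
grip_width: 37.4
[600.39 -27.04  60.47]
```

View pics/n10.png

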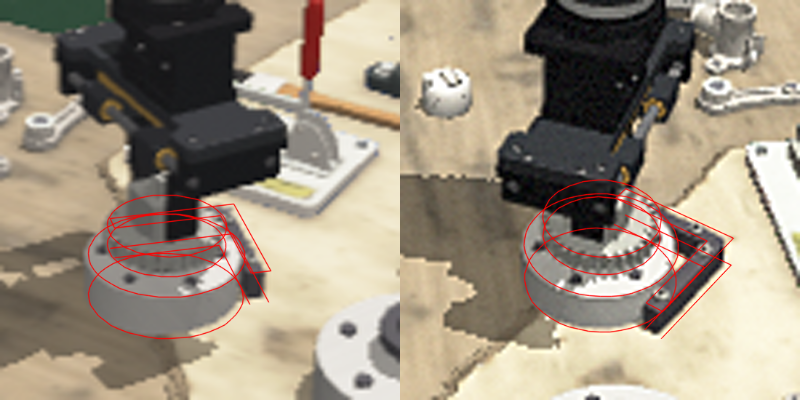

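View pics/by.png

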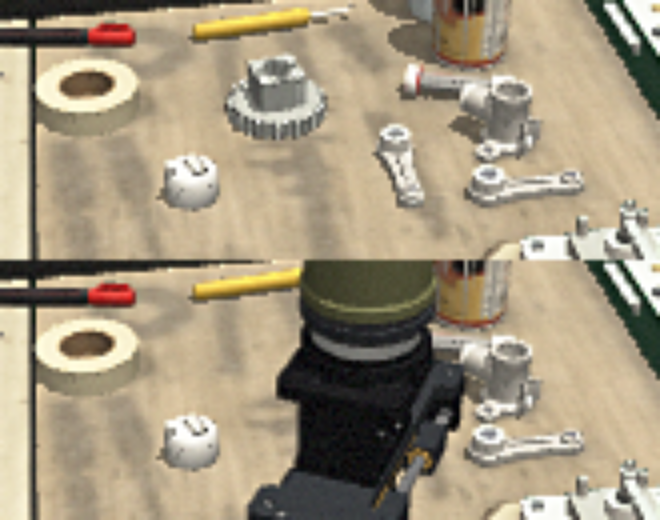

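```bash
python3 -c "
from station import r
s=r.sense();print(s['tool_pos'],s['contact_force'],s['grip_width']);print(r.hand_in())"
```

```text
[600.38370897 -26.98402772  60.44893031] [-11.17810932   1.33289322  26.28866508] 37.26174627180431
the job is handed in; nothing more can be done
None
```

The job is handed in at about 19.5 s of the 58 s allowed, with the gear held pressed home. No verdict was reported.

**What I did:**
- I gripped the smaller carrier by its shaft keys and slid it along the bench to about (601, -28) mm. There Fx rose, x stopped advancing and Fy stayed near 0, which means it was bearing on both bars of the vee.
- I picked up the gear by its boss, turned it square to the keys, lowered it on, and pressed it against the collar.

**Last checks:**
- **Meshing:** the gear passed the key tops with no change in force and met the collar at a TCP height of about 68 mm.
- **Fully home:** the travel stopped at 60.4 mm (60.7 expected), and the upward force jumped to 26 N, above the spring's 13 N.
- **Grip:** the fingers are still closed on the boss at 37.3 mm, with the grip set to 60 N.
- **Bystanders:** the final side view shows the tape roll and tally counter where they started. One of the two loose casting arms was hidden behind the gripper in that view. An earlier wrist view showed both arms, and nothing touched either of them.

**One disagreement:** the image overlays put the vee about 2 mm nearer the robot than the carrier's position implies. That is within the calibration error and well inside the 6 mm tolerance.

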